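# Fit a tape cassette in the counter label printer

## Task

The label printer on the shop counter is empty: press the catch key to free its cover, steadying the cover so that it comes up under control instead of flying open, and let it stand open. Lay the middle-thickness one of the three tape cassettes fully home in the printer's bay and let go of it, then press the cover shut until the catch holds it, without leaning hard on the printer. Leave the other things on the counter where they are.

Things in the scene. Friction and masses are not known exactly. Their poses are not given: they have to be found in the camera images.
- labeller: Grey desktop label printer, fixed, 232 deep, 190 wide, 75 high. Origin on the counter below it; x to its back, y to its left, z up ('machine' mm below). Keyboard in front (x -112 to -36, 49 high), then a deck 74 high (x -36 to 3) with screen (left) and catch key; behind, the cover over the bay (x 4 to 114, y -80 to 50) between fixed cheeks 75 high.
- catch_key (a point): Centre of the top of the catch key, a grey push key 22 (x) by 26 (y) in the deck, right before the middle of the cover: machine (-22, -15, 84), 9 above the shut cover. It goes straight down up to 7.5 mm (1 N to start, 4 N fully down) and springs back. It frees the cover after 2.5 to 6.5 mm, which differs by machine: press until the cover is felt or seen to come free.
- cover (a joint): Cover angle, rad: 0 shut and held by the catch (within 0.01), 1.70 fully open at its stop, leaning a little back. The hinge spring drives it all the way open, 1 to 2 N at the front edge: it flies up if nothing is over it when freed, then stays open. Pushed to just below 0 (stop -0.015) it snaps under the catch: some 10 N at the front edge, more further back; the key must be free then.
- cover_edge (a point): Middle of the cover's front edge, on its top face; moves with it. Shut: machine (4, -15, 75). The cover is a flat cap 110 (x) by 130 (y) with a plain flat 4 mm top and a rim 18 deep, hollow below. A wire striker 22 wide stands out 8 to 11 mm before the middle of its front edge, at the rim's foot (under the deck when shut).
- cover_hinge (a point): Middle of the cover's hinge line, machine (108, -15, 64); the hinge line is parallel to the machine's y axis. The cover's top face lies 11 mm above it when shut.
- bay (a point): Where the centre of the seated cassette comes to lie: machine (50, -15, 53). A pocket 51 (x) by 65 (y), floor at height 44, rim 54: a seated cassette stands 8 proud. Left and right (y) it opens into finger wells 34 (x) by 34 (y), floor 36, so it can be laid in held by its left and right ends. A gap in the front side (machine y -41 to -19) takes the cassette's nose.
- cassette_c (a point): Centre (half-way up) of the cassette to fit, a light grey flat plastic block 46 (x) by 60 (y) by 18 mm thick, about 50 g, flat on the counter, two dark hubs and a white label on top. A dark nose 8 long, 16 wide stands out of its -x side, centred 15 to the -y side. Seated, its axes point as the machine's (nose to the front).
- cassette_thin_c (a point): Centre of another cassette, the same but 11 mm thick: not to be used.
- cassette_thick_c (a point): Centre of another cassette, the same but 28 mm thick: not to be used.
- pen_pot: Grey pen pot with markers, 76 mm wide, 145 mm high in all; a bystander. Origin: centre of its underside.
- ribbon_reel: Flat reel of ribbon, 72 mm wide, 19 mm high; a bystander. Origin: centre of its underside.
- lace_reel: Reel of lace, 84 mm wide, 28 mm high; a bystander. Origin: centre of its underside.
- thread_cone: Upright cone of thread, 54 mm wide, 88 mm high; a bystander. Origin: centre of its underside.
- tape_measure: Round tape measure, 52 mm wide, 16 mm high; a bystander. Origin: centre of its underside.
- pin_cushion: Round pin cushion, 76 mm wide, 34 mm high; a bystander. Origin: centre of its underside.
There are look-alikes about, which are no part of the job. What is shaped like the part that bears cassette_c but red is not meant.

How it is judged (in metres and radians):
On the way, in this order (a step that is already met when the one before it is completed fails the run):
1. the cover stands fully open and still (value of joint cover above 1.55 rad and velocity of joint cover between -0.2 and 0.2 rad/s), for 0.2 s.
2. the middle cassette lies home in the bay, let go, with the cover still open (z of cassette_c in the frame of bay between -0.003 and 0.002 m and horizontal distance between cassette_c and bay below 0.006 m and angle between the y axis of cassette_c and the y axis of labeller, either way round below 0.12 rad and angle between cassette_c's own z axis and vertical below 0.07 rad and contact force between the fingers and cassette below 0.1 N and value of joint cover above 0.8 rad), for 0.2 s.
At the end, for the whole second after the job is handed in: The cover is shut and held by the catch (within 0.025 rad of shut, still), and the 18 mm cassette lies flat and home in the bay (height within 2 mm above or 3 mm below, within 6 mm sideways, within 0.12 rad of square) (value of joint cover below 0.025 rad and velocity of joint cover between -0.1 and 0.1 rad/s and z of cassette_c in the frame of bay between -0.003 and 0.002 m and horizontal distance between cassette_c and bay below 0.006 m and angle between the y axis of cassette_c and the y axis of labeller, either way round below 0.12 rad and angle between cassette_c's own z axis and vertical below 0.07 rad); the robot touches nothing.
It fails at once if the cover flew open (faster than 8 rad/s, some 0.8 m/s at its front edge) (velocity of joint cover above 8 rad/s).
It fails at once if the printer was forced (fingers pressing on it with over 40 N) (contact force between the fingers and labeller above 40 N).
It fails at once if another cassette was moved by more than 40 mm (distance of any of cassette_thin_c, cassette_thick_c from where it was at the start of the episode above 0.04 m).
It fails at once if another thing on the counter was moved by more than 40 mm (distance of any of pen_pot, ribbon_reel, lace_reel, thread_cone, tape_measure, pin_cushion from where it was at the start of the episode above 0.04 m).
It also fails if it takes over 69 s, if anything falls off the work surface, if the arm or the gripper's body presses on something with over 40 N, if the wrist force passes 120 N, or if a joint passes its speed limit or range.

## Robot

A 6-joint arm with a two-finger parallel gripper is mounted at the origin on the work surface. World frame = base frame: x ahead of the robot, y to its left, z up, the work surface at z = 0. Lengths are in mm, angles in rad, forces in N, time in s.
With the tool pointing down it reaches from about 350 to 875 mm from the base axis. Payload 4.2 kg.
Tool frame: the origin (TCP) lies at the very end of the fingers, on their centre line; the grasp point (between the pads) lies arm.grip_point_offset behind it (arm.grip_point_offset is the distance from the TCP to the grasp point, in mm); z points along the fingers, y is the line along which they close (so a half turn about z gives the same grasp; the last joint's range is limited). The gripper opens to 85 mm and grips with 20 to 120 N. Pads are 22 mm wide; open, the fingers measure 114 mm over their backs; the gripper's body (76 mm by 85 mm) begins 54 mm behind the grasp point. The pads swing forward as they close: fully open they stand 13 mm farther back than shut.
Start: joints at [1.537, 0.385, 0.008, 0, -1.194, -0.259], TCP at [180.364, 598.388, 231.312] pointing down, gripper open.
Joint ranges: [-3.14, 3.14], [-1.21, 2.06], [-1.07, 1.41], [-3.16, 2.05], [-2.99, -0.16], [-3.1, 3.1]. Speed limits (rad/s): [2.79, 2.79, 3.14, 3.14, 3.14, 3.14].

## Interface

Orientations are given as a unit quaternion [x, y, z, w].
In Python, from bench import arm, cams, ticket gives the robot as it stands.
- The arm moves only by the tool servo_tool, never from a script. Its argument "commands" is a list that holds one entry, the list of rows, each a list of 7 numbers: the closure in counts, from 0 (fully open) to 255 (shut), then the shift along the tool's x, y, z in m, then the turn, a rotation vector about the tool's x, y, z in degrees. In form: [[[grip, x, y, z, ax, ay, az], ...]]. A call has 1 to 10 rows; each row shifts and turns the commanded pose from where the row before left it, along the tool's axes as they then stand; what a row does not reach is not made up. A row lasts 1/12 s, in which the tool goes at most 41.7 mm and 7.16 degrees, less where a joint would pass 70% of its speed; a pose out of reach is approached as far as the arm can. A call with a gripper value outside its range is refused whole. The fingers move at their own pace and stop on an object; the grip force is fixed at half the most. Time passes only in rows, so rows that do not move let the fingers close. It gives the time, the measured TCP pose, the force, the opening and the grip force at its end, in the units of the state.
- arm.read_state(): the state, without advancing time (a new reading comes with each control period).
- cams.get_image(name): name is "scene" or "top" or "wrist"; returns a dict with "frame" (384x512x3 uint8, blue, green, red), "K" (3x3 intrinsics, pixels), "T" (4x4, takes a point from camera to world coordinates). Camera axes: x right, y up, looking along -z (the intrinsics and any distortion apply to the point x, -y, -z); pixel columns grow to the right and rows downward; lengths in mm; the calibration is good to about 2 mm. A picture is of the moment at which its call begins. There is no depth.
- ticket.job_done(): hands the job in; it is judged then, once.
The state is a dict: "clock": time; "joints": joint angles; "joint_vel": joint speeds; "joint_efforts": joint torques, N m; "position": TCP position; "ee_rot": TCP orientation; "contact_force": force on the tool from outside, world axes, zero at the start; "wrist_torque": the same for the moment, N m; "gripper_width": finger opening in mm; "grasp_force": force on a finger pad.
Only numpy, scipy, OpenCV 4.12 (cv2) and the standard library are available. Lean on these libraries where they do the work, as an engineer would, in place of code of your own. Each camera call takes 0.05 s, during which the arm holds its last target. There are 200 camera calls.

## Working session

There is one attempt and no reset: what is moved stays moved. The work goes in short steps, Python scripts to look and compute and a tool call to move; the robot and the scene stay as the last step left them, time stands still between calls to the robot, and variables do not carry over. Pictures are saved under pics/ and viewed, at most 10 in all, crops included, and the job is handed in when it is done.

Besides the shell and the picture viewer there is one more tool, called after "Call:" by a JSON object that holds its "fn" and its "kwargs". servo_tool: Moves the arm, as the interface text tells. Its arguments: {"type":"object","properties":{"commands":{"type":"array","items":{"type":"array","items":{"type":"array","items":{"type":"number"}}}}},"required":["commands"]}

```bash
mkdir -p pics && python3 - <<'E'
from bench import arm,cams
import cv2,numpy as np
print(arm.read_state(), arm.grip_point_offset)
for n in ("top","scene"):
    d=cams.get_image(n); print(n,d["K"],d["T"],[k for k in d])
    np.savez(f"pics/{n}.npz",**{k:d[k] for k in("frame","K","T")})
    cv2.imwrite(f"pics/{n}0.png",cv2.resize(d["frame"],(800,600),interpolation=cv2.INTER_CUBIC))
E
```

```text
{'clock': 0.0, 'joints': array([ 1.53659901e+00,  3.85547669e-01,  6.59744256e-03, -5.28174951e-04,
       -1.19401263e+00, -2.58610348e-01]), 'joint_vel': array([-0.00152765, -0.00174914, -0.00071396, -0.0004265 , -0.00020445,
       -0.00048845]), 'joint_efforts': array([-5.04876625e-04, -3.92288053e+01,  1.88398844e+01,  4.18613479e+00,
       -4.64748373e-03,  7.47588871e-06]), 'position': array([180.19922413, 597.82704239, 230.21152647]), 'ee_rot': array([ 9.89287259e-01, -1.45977687e-01, -1.22619064e-04,  1.10393656e-03]), 'contact_force': array([ 0.52706749, -0.24250557,  0.5307017 ]), 'wrist_torque': array([-0.0129095 , -0.02022756, -0.0125335 ]), 'grasp_force': 0.0, 'gripper_width': 85.41262303387751} 18.700000000000003
top [[432.26837861   0.         254.62385351]
 [  0.         432.26837861 192.15277675]
 [  0.           0.           1.        ]] [[-1.28806917e-03  9.94522093e-01 -1.04518648e-01  3.82209229e+02]
 [-9.99547714e-01 -4.42071484e-03 -2.97460025e-02 -1.41380963e+01]
 [-3.00451038e-02  1.04433061e-01  9.94077979e-01  1.26751932e+03]
 [ 0.00000000e+00  0.00000000e+00  0.00000000e+00  1.00000000e+00]] ['frame', 'K', 'T']
scene [[434.8952107    0.         255.46705019]
 [  0.         434.8952107  185.5161194 ]
 [  0.           0.           1.        ]] [[-5.93911785e-02 -7.64789919e-01  6.41536490e-01  1.29654133e+03]
 [ 9.98230508e-01 -4.73833927e-02  3.59258525e-02  5.54332932e+01]
 [ 2.92244566e-03  6.42534975e-01  7.66250784e-01  1.02543877e+03]
 [ 0.00000000e+00  0.00000000e+00  0.00000000e+00  1.00000000e+00]] ['frame', 'K', 'T']
```

View pics/top0.png

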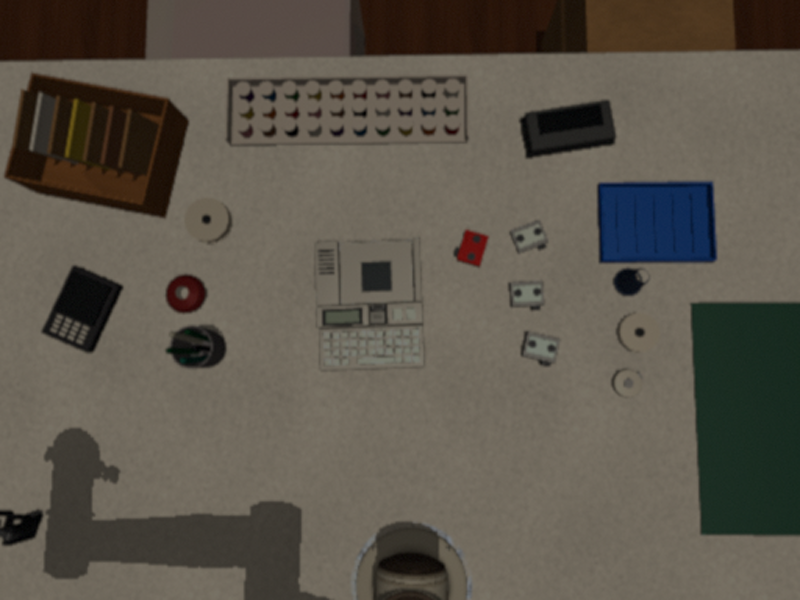

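View pics/scene0.png

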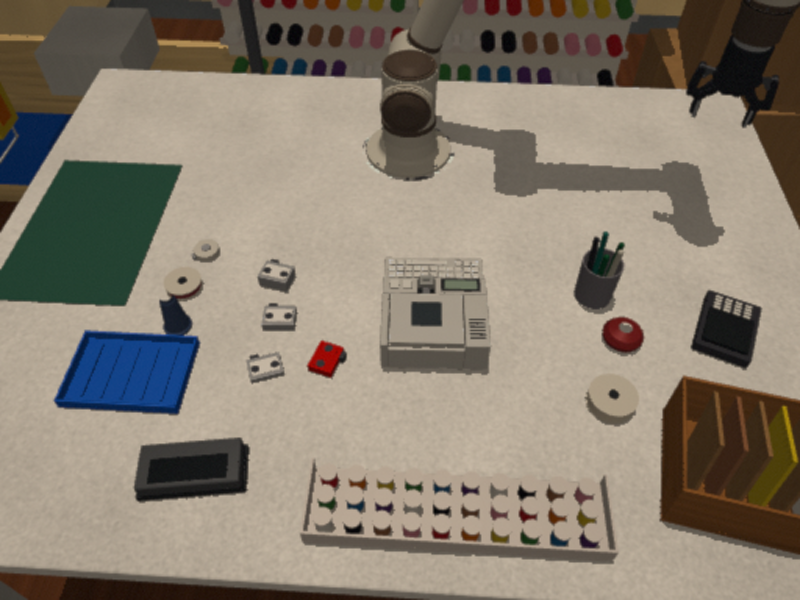

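The top view shows the printer at about (370,300) with its front toward the robot. The cassettes are at (528,236), (526,294) and (540,347). In the scene view they look thin (265,365), middle (280,316) and thick (277,275). I'll enlarge both to check.

```bash
cat > h.py <<'E'
import numpy as np,cv2
from scipy.spatial.transform import Rotation as R
def load(n): d=np.load(f"pics/{n}.npz"); return d
def ray(d,u,v,z):
    K,T=d["K"],d["T"]; c=T[:3,:3]@np.array([(u-K[0,2])/K[0,0],-(v-K[1,2])/K[1,1],-1]); o=T[:3,3]
    return o+c*(z-o[2])/c[2]
def proj(d,p):
    K,T=d["K"],d["T"]; c=T[:3,:3].T@(np.asarray(p)-T[:3,3]); return K[0,2]+K[0,0]*c[0]/-c[2],K[1,2]-K[1,1]*c[1]/-c[2]
def crop(f,x0,y0,w,h,s,name):
    cv2.imwrite(name,cv2.resize(f[y0:y0+h,x0:x0+w],None,fx=s,fy=s,interpolation=cv2.INTER_CUBIC))
E
python3 - <<'E'
from h import *
crop(load("top")["frame"],195,140,175,105,4.5,"pics/c_top.png")
s=load("scene")["frame"]
crop(s,150,155,170,95,4.7,"pics/c_scene.png")
E
```

```text
(no output)
```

View pics/c_top.png

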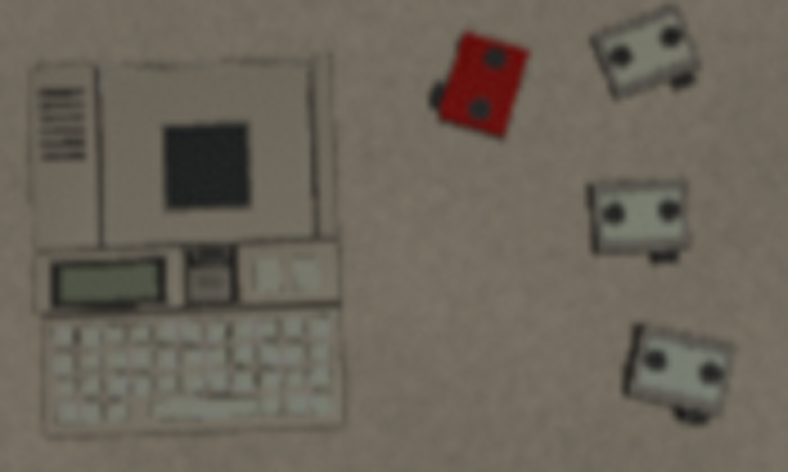

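View pics/c_scene.png

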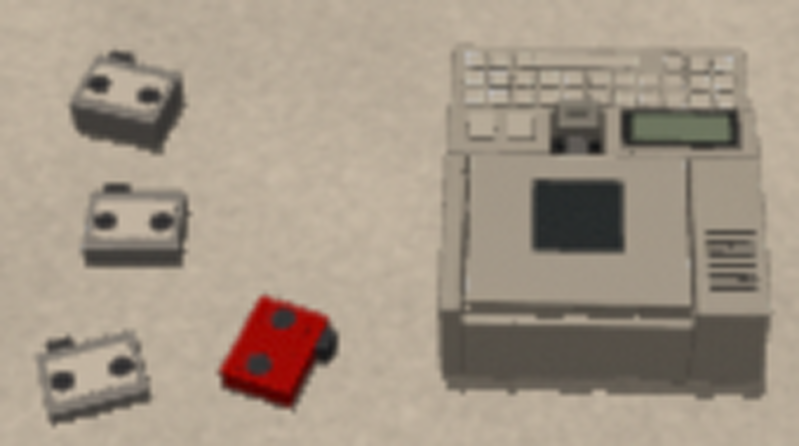

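```bash
python3 - <<'E'
from h import *
from scipy.optimize import least_squares as ls
ft=lambda u,v:(195+u/4.5,140+v/4.5); fs=lambda u,v:(150+u/4.7,155+v/4.7)
T,S=load("top"),load("scene")
def fit(obs,x0):
    def pw(p,q): c,s=np.cos(p[2]),np.sin(p[2]); return [p[0]+c*q[0]-s*q[1],p[1]+s*q[0]+c*q[1],q[2]]
    def f(p,full=False):
        return np.concatenate([(np.array(proj(d,pw(p,q)))-uv)*[1,1] for d,uv,q in obs])
    r=ls(f,x0,x_scale=[1,1,.01],loss="soft_l1"); print(r.x.round(3)); print(r.fun.reshape(-1,2).round(2).tolist()); return r.x
t=[((38,312),(-36,95,74)),((340,302),(-36,-95,74)),((101,247),(4,50,75)),((315,241),(4,-80,75)),((32,66),(116,95,75)),((331,56),(116,-95,75)),((210,281),(-22,-15,84))]
s=[((470,157),(4,-80,75)),((690,157),(4,50,75)),((577,112),(-22,-15,84))]
ot=[(T,ft(*a),b) for a,b in t]; os=[(S,fs(*a),b) for a,b in s]
for o in (ot,os,ot+os): fit(o,[550,100,0])
t=[((613,214),(0,14,18)),((669,210),(0,-14,18))]
c=[((597,182),(23,30,18)),((687,180),(23,-30,18)),((688,248),(-23,-30,18)),((597,253),(-23,30,18))]
s=[((97,187),(-23,-30,18)),((187,190),(-23,30,18)),((187,243),(23,30,18)),((84,242),(23,-30,18))]
oc=[(T,ft(*a),b) for a,b in c]; oS=[(S,fs(*a),b) for a,b in s]
for o in (oc,oS,oc+oS): fit(o,[550,-270,0])
for a in ((613,214),(669,210)): print(ray(T,*ft(*a),18))
for a in ((104,221),(162,222)): print(ray(S,*fs(*a),18))
E
```

```text
[4.99278e+02 7.27240e+01 2.70000e-02]
[[-1.05, -0.11], [0.29, 0.01], [0.78, -0.54], [-0.04, -0.69], [-0.63, 0.56], [0.52, 0.47], [-0.06, 0.24]]
[5.02787e+02 7.64710e+01 6.50000e-02]
[[0.32, -0.12], [-0.69, -0.21], [0.28, 0.4]]
[4.99945e+02 7.37170e+01 2.70000e-02]
[[-1.41, -0.36], [-0.08, -0.22], [0.43, -0.79], [-0.39, -0.91], [-0.97, 0.31], [0.18, 0.25], [-0.42, -0.0], [-0.61, -1.75], [-1.69, -0.52], [-0.36, -0.54]]
[ 5.24773e+02 -2.17308e+02  1.70000e-02]
[[-0.66, -0.15], [0.13, -0.17], [0.57, 0.52], [-0.08, -0.15]]
[ 5.25098e+02 -2.10805e+02  5.80000e-02]
[[-0.34, -0.18], [0.73, -0.75], [-0.83, 0.33], [0.4, 0.48]]
[ 5.24746e+02 -2.14346e+02  3.40000e-02]
[[-1.8, 0.03], [-1.03, -0.32], [-0.34, 0.36], [-0.97, 0.03], [-1.28, -0.52], [-0.28, -0.71], [-2.24, 0.37], [-0.94, 0.12]]
[ 525.98374149 -198.65979313   18.        ]
[ 528.40183887 -234.5449231    18.        ]
[ 531.11608932 -231.595695     18.        ]
[ 529.67096051 -195.42574081   18.        ]
```

The top crop shows the middle cassette's top face at about (597..688, 181..250), nose toward the robot. The printer is nearly square to the world, yaw about 0.03 rad. In the scene crop the three thicknesses order as thin, middle, thick, so the centre cassette is mine. I'll move over the printer first and refine from there.

Call:
{"fn": "servo_tool", "kwargs": {"commands": [[[0,0.029,0.0265,0,0,0,0],[0,0.029,0.0265,0,0,0,0],[0,0.029,0.0265,0,0,0,0],[0,0.029,0.0265,0,0,0,0],[0,0.029,0.0265,0,0,0,0],[0,0.029,0.0265,0,0,0,0],[0,0.029,0.0265,0,0,0,0],[0,0.029,0.0265,0,0,0,0]]]}}

```text
clock: 0.77
position: [341.6, 326.4, 231.1]
ee_rot: [0.989, -0.146, -0.0, 0.0]
contact_force: [1.1, 0.3, 0.4]
gripper_width: 85.5
grasp_force: 0.0
```

Call:
{"fn": "servo_tool", "kwargs": {"commands": [[[60,0.029,0.0265,0,0,0,0],[120,0.029,0.0265,0,0,0,0],[120,0.029,0.0265,0,0,0,0],[120,0.029,0.0265,0,0,0,0],[120,0.029,0.0265,0,0,0,0],[120,0.029,0.0265,0,0,0,0],[120,0.029,0.0265,0,0,0,0],[120,0.029,0.0265,0,0,0,0]]]}}

```text
clock: 1.43
position: [502.6, 56.6, 231.1]
ee_rot: [0.989, -0.146, -0.0, -0.0]
contact_force: [-0.0, 1.5, -0.3]
gripper_width: 45.1
grasp_force: 0.0
```

Call:
{"fn": "servo_tool", "kwargs": {"commands": [[[120,0,0,0,0,0,7.15],[120,0,0,0,0,0,7.15],[120,0,0,0,0,0,7.15],[120,0,0,0,0,0,7.15],[120,0,0,0,0,0,7.15],[120,0,0,0,0,0,7.15],[120,0,0,0,0,0,7.15],[120,0,0,0,0,0,7.15],[120,0,0,0,0,0,7.15],[120,0,0,0,0,0,7.15]]]}}

```text
clock: 2.27
position: [501.9, 58.4, 230.9]
ee_rot: [0.715, -0.699, -0.0, 0.0]
contact_force: [0.1, -0.1, 0.0]
gripper_width: 45.1
grasp_force: 0.0
```

```bash
cat >> h.py <<'E'
def delta(s,target,yaw_deg):
    "tool-frame shift to reach target TCP and turn to make tool z down with tool x at yaw"
    r=R.from_quat(s["ee_rot"]); M=r.as_matrix()
    y=np.radians(yaw_deg); c,q=np.cos(y),np.sin(y)
    D=np.array([[c,q,0],[q,-c,0],[0,0,-1]])
    print("pos",s["position"].round(1),"yaw",np.degrees(np.arctan2(M[1,0],M[0,0])).round(2),"tilt",M[:2,2].round(4),"w",round(s["gripper_width"],1),"F",s["contact_force"].round(1),"t",round(s["clock"],2))
    if target is not None: print("shift mm",(M.T@(np.array(target)-s["position"])).round(1),"turn deg",np.degrees(R.from_matrix(M.T@D).as_rotvec()).round(2))
def mw(m,o=(499.5,73,.03)):
    c,s=np.cos(o[2]),np.sin(o[2]); return [o[0]+c*m[0]-s*m[1],o[1]+s*m[0]+c*m[1],m[2]]
E
python3 - <<'E'
from h import *
from bench import arm,cams
delta(arm.read_state(),mw((1,-15,100)),-88.3)
d=cams.get_image("wrist"); np.savez("pics/w1.npz",**d); print(d["T"].round(3),d["K"].round(1))
cv2.imwrite("pics/w1.png",cv2.resize(d["frame"],(800,600),interpolation=cv2.INTER_CUBIC))
E
```

```text
pos [501.9  58.4 230.9] yaw -88.64 tilt [-0.0011 -0.0002] w 45.1 F [ 0.1 -0.1  0. ] t 2.27
shift mm [  0.3   0.8 130.9] turn deg [ 0.06 -0.01 -0.34]
[[-1.00000e+00  2.30000e-02  9.00000e-03  5.04468e+02]
 [-2.50000e-02 -9.51000e-01 -3.07000e-01 -1.96610e+01]
 [ 1.00000e-03 -3.07000e-01  9.52000e-01  3.73530e+02]
 [ 0.00000e+00  0.00000e+00  0.00000e+00  1.00000e+00]] [[305.6   0.  254.5]
 [  0.  305.6 192.3]
 [  0.    0.    1. ]]
```

View pics/w1.png

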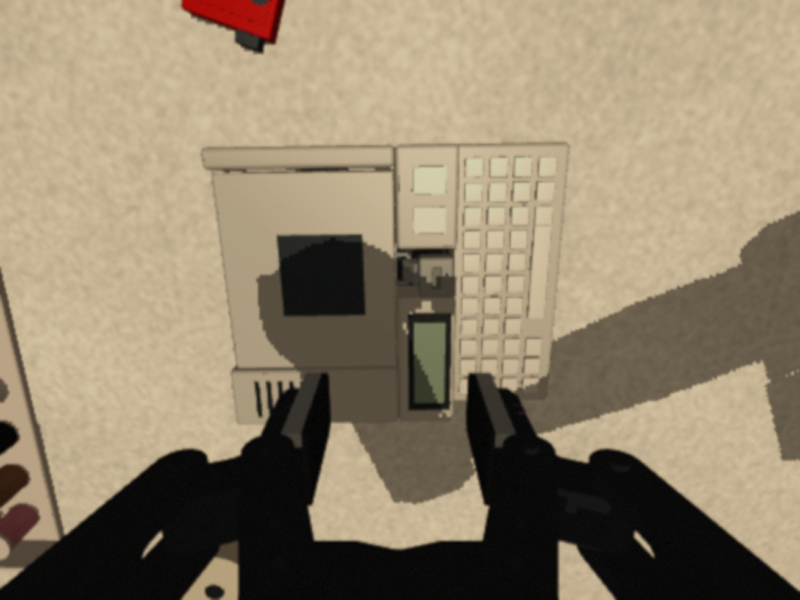

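The wrist view shows the cover's front corners at (395,171) and (396,368), its rear corners at (212,172) and (236,368), and the key at about (437,272). I'll refit the printer pose from these points.

```bash
python3 - <<'E'
from h import *
from scipy.optimize import least_squares as ls
W=load("w1")
t=[((395,171),(4,-80,75)),((396,368),(4,50,75)),((457,147),(-36,-95,74)),((203,149),(116,-95,75)),((238,422),(116,95,75)),((212,172),(114,-80,75)),((236,368),(114,50,75)),((437,272),(-22,-15,84))]
def f(p): return np.concatenate([np.array(proj(W,mw(q,p)))-np.array(a)/1.5625 for a,q in t])
r=ls(f,[499.5,73,.03],x_scale=[1,1,.01],loss="soft_l1"); print(r.x.round(3),r.fun.reshape(-1,2).round(2).tolist())
E
```

```text
[4.99639e+02 7.45190e+01 3.20000e-02] [[-1.01, 0.19], [-0.44, -0.72], [2.08, -1.48], [1.2, -1.51], [1.05, 1.96], [-0.36, 0.44], [-0.36, 0.02], [-0.79, 4.34]]
```

Call:
{"fn": "servo_tool", "kwargs": {"commands": [[[141,0.0004,0.0018,0.03,0,0,-0.4],[141,0,0,0.03,0,0,0],[141,0,0,0.03,0,0,0],[141,0,0,0.025,0,0,0],[141,0,0,0.013,0,0,0],[141,0,0,0.006,0,0,0],[141,0,0,0,0,0,0]]]}}

```text
clock: 2.9
position: [499.6, 57.7, 95.9]
ee_rot: [0.721, -0.693, -0.001, 0.002]
contact_force: [-0.2, -0.2, -0.1]
gripper_width: 38.4
grasp_force: 0.0
```

Call:
{"fn": "servo_tool", "kwargs": {"commands": [[[141,0,0,0.003,0,0,0],[141,0,0,0.003,0,0,0],[141,0,0,0.003,0,0,0],[141,0,0,0.002,0,0,0],[141,0,0,0,0,0,0]]]}}

```text
clock: 3.32
position: [500.4, 58.1, 86.4]
ee_rot: [0.72, -0.694, -0.0, -0.0]
contact_force: [-0.1, 0.8, -1.2]
gripper_width: 38.0
grasp_force: 0.0
```

```bash
python3 - <<'E'
from h import *
from bench import arm,cams
delta(arm.read_state(),mw((0,-16,80),(499.6,74,.032)),-88.2)
d=cams.get_image("wrist"); np.savez("pics/w2.npz",**d)
s=cams.get_image("scene"); np.savez("pics/s2.npz",**s)
a=cv2.resize(d["frame"],(400,300)); b=cv2.resize(s["frame"][140:255,225:378],(400,300),interpolation=cv2.INTER_CUBIC)
cv2.imwrite("pics/v2.png",np.hstack([a,b]))
E
```

```text
pos [500.4  58.1  86.4] yaw -87.87 tilt [0.0001 0.0002] w 38.0 F [-0.1  0.8 -1.2] t 3.32
shift mm [0.  0.3 6.4] turn deg [-0.01  0.01  0.33]
```

View pics/v2.png

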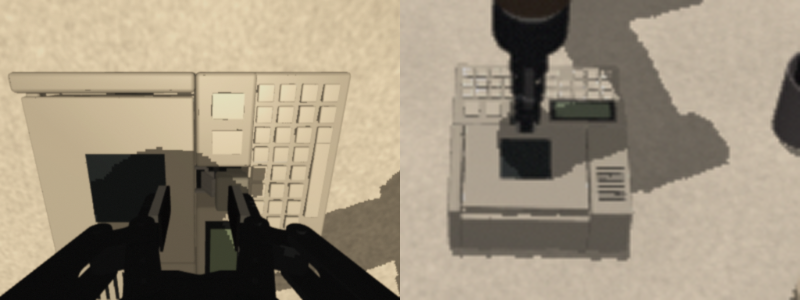

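The wrist view (left half) shows the right finger just above the key, at about (238,190), and the other finger over the cover. I'll press in small steps.

Call:
{"fn": "servo_tool", "kwargs": {"commands": [[[141,0,0,0.001,0,0,0],[141,0,0,0.001,0,0,0],[141,0,0,0.001,0,0,0],[141,0,0,0,0,0,0]]]}}

```text
clock: 3.75
position: [500.3, 58.0, 83.1]
ee_rot: [0.72, -0.694, -0.0, 0.0]
contact_force: [-0.3, -0.1, -0.5]
gripper_width: 38.2
grasp_force: 0.0
```

Call:
{"fn": "servo_tool", "kwargs": {"commands": [[[141,0,0,0.001,0,0,0],[141,0,0,0.001,0,0,0],[141,0,0,0,0,0,0]]]}}

```text
clock: 4.0
position: [500.5, 58.1, 81.4]
ee_rot: [0.72, -0.694, 0.0, 0.0]
contact_force: [-0.4, -1.0, 1.2]
gripper_width: 38.2
grasp_force: 0.8
```

```bash
python3 - <<'E'
from h import *
from bench import arm
s=arm.read_state(); delta(s,None,0); print(s["wrist_torque"])
E
```

```text
pos [500.5  58.1  81.4] yaw -87.87 tilt [ 0.0001 -0.0001] w 38.2 F [-0.4 -1.   1.2] t 4.0
[-0.04695415  0.15416242  0.00205945]
```

Call:
{"fn": "servo_tool", "kwargs": {"commands": [[[141,0,0,0.001,0,0,0],[141,0,0,0,0,0,0]]]}}

```text
clock: 4.17
position: [500.5, 58.0, 80.4]
ee_rot: [0.72, -0.694, 0.0, -0.0]
contact_force: [0.1, -0.0, 2.6]
gripper_width: 37.9
grasp_force: 1.1
```

Call:
{"fn": "servo_tool", "kwargs": {"commands": [[[141,0,0,0.001,0,0,0],[141,0,0,0,0,0,0]]]}}

```text
clock: 4.33
position: [500.5, 58.0, 79.3]
ee_rot: [0.72, -0.694, 0.0, -0.0]
contact_force: [-0.8, 0.6, 3.5]
gripper_width: 38.1
grasp_force: 1.3
```

Call:
{"fn": "servo_tool", "kwargs": {"commands": [[[141,0,0,0.001,0,0,0],[141,0,0,0,0,0,0]]]}}

```text
clock: 4.5
position: [500.5, 58.1, 78.3]
ee_rot: [0.72, -0.694, 0.0, -0.0]
contact_force: [0.0, -0.2, 2.2]
gripper_width: 38.3
grasp_force: 1.3
```

```bash
python3 - <<'E'
from h import *
from bench import arm
s=arm.read_state(); delta(s,None,0); print(s["wrist_torque"])
E
```

```text
pos [500.5  58.1  78.3] yaw -87.87 tilt [0.0001 0.    ] w 38.3 F [ 0.  -0.2  2.2] t 4.5
[0.02415887 0.20196049 0.02122545]
```

Call:
{"fn": "servo_tool", "kwargs": {"commands": [[[141,0,0,0.001,0,0,0],[141,0,0,0,0,0,0]]]}}

```text
clock: 4.67
position: [500.5, 58.1, 77.3]
ee_rot: [0.72, -0.694, 0.0, -0.0]
contact_force: [-1.7, 0.0, 4.2]
gripper_width: 38.2
grasp_force: 2.2
```

Call:
{"fn": "servo_tool", "kwargs": {"commands": [[[141,0,0,0.0005,0,0,0],[141,0,0,0,0,0,0]]]}}

```text
clock: 4.83
position: [500.5, 58.1, 77.0]
ee_rot: [0.72, -0.694, 0.0, -0.0]
contact_force: [-1.0, -0.0, 4.3]
gripper_width: 38.5
grasp_force: 2.4
```

```bash
python3 - <<'E'
from h import *
from bench import arm
s=arm.read_state(); delta(s,None,0); print(s["wrist_torque"])
E
```

```text
pos [500.5  58.1  77. ] yaw -87.87 tilt [ 0.0001 -0.    ] w 38.5 F [-1.  -0.   4.3] t 4.83
[0.00554941 0.47850373 0.02730268]
```

Call:
{"fn": "servo_tool", "kwargs": {"commands": [[[141,0,0,0.001,0,0,0],[141,0,0,0,0,0,0]]]}}

```text
clock: 5.0
position: [500.5, 58.1, 76.0]
ee_rot: [0.72, -0.694, 0.0, -0.0]
contact_force: [-2.2, -0.1, 5.8]
gripper_width: 38.2
grasp_force: 2.6
```

Call:
{"fn": "servo_tool", "kwargs": {"commands": [[[141,0,0,0.0005,0,0,0],[141,0,0,0,0,0,0]]]}}

```text
clock: 5.17
position: [500.5, 58.1, 75.5]
ee_rot: [0.72, -0.694, 0.0, -0.0]
contact_force: [-1.7, 0.2, 4.8]
gripper_width: 38.2
grasp_force: 2.7
```

```bash
python3 - <<'E'
from h import *
from bench import arm
s=arm.read_state(); delta(s,None,0); print(s["wrist_torque"])
E
```

```text
pos [500.5  58.1  75.5] yaw -87.87 tilt [ 0.0001 -0.    ] w 38.2 F [-1.7  0.2  4.8] t 5.17
[0.01244537 0.52891098 0.00182778]
```

Call:
{"fn": "servo_tool", "kwargs": {"commands": [[[141,0,0,-0.002,0,0,0],[141,0,0,-0.002,0,0,0],[141,0,0,-0.002,0,0,0],[141,0,0,-0.002,0,0,0],[141,0,0,-0.002,0,0,0],[141,0,0,-0.002,0,0,0],[141,0,0,-0.002,0,0,0],[141,0,0,0,0,0,0]]]}}

```text
clock: 5.83
position: [500.7, 58.2, 89.8]
ee_rot: [0.72, -0.694, 0.0, -0.0]
contact_force: [0.9, 0.1, 1.8]
gripper_width: 38.1
grasp_force: 0.7
```

```bash
python3 - <<'E'
from h import *
from bench import arm,cams
s=arm.read_state(); delta(s,None,0); print(s["wrist_torque"])
d=cams.get_image("wrist"); np.savez("pics/w3.npz",**d)
s=cams.get_image("scene"); np.savez("pics/s3.npz",**s)
a=cv2.resize(d["frame"],(400,300)); b=cv2.resize(s["frame"][150:255,235:375],(400,300),interpolation=cv2.INTER_CUBIC)
cv2.imwrite("pics/v3.png",np.hstack([a,b]))
th=np.array([0,.15,.3,.45,.6,.75,.9,1.05,1.2,1.35,1.5,1.6,1.7])
P=np.c_[108-89*np.cos(th)+11*np.sin(th),64+89*np.sin(th)+11*np.cos(th)]
E=np.c_[108-104*np.cos(th)+11*np.sin(th),64+104*np.sin(th)+11*np.cos(th)]
print(np.c_[th,P,E].round(1))
E
```

```text
pos [500.7  58.2  89.8] yaw -87.87 tilt [0.0008 0.0003] w 38.1 F [0.9 0.1 1.8] t 5.83
[ 0.00661961 -0.29598215 -0.00484657]
[[  0.   19.   75.    4.   75. ]
 [  0.2  21.6  88.2   6.8  90.4]
 [  0.3  26.2 100.8  11.9 105.2]
 [  0.4  32.6 112.6  19.1 119.1]
 [  0.6  40.8 123.3  28.4 131.8]
 [  0.8  50.4 132.7  39.4 142.9]
 [  0.9  61.3 140.6  52.  152.3]
 [  1.   73.3 146.7  65.8 159.7]
 [  1.2  86.  150.9  80.6 164.9]
 [  1.4  99.2 153.2  96.  167.9]
 [  1.5 112.7 153.6 111.6 168.5]
 [  1.6 121.6 152.6 122.  167.6]
 [  1.7 130.4 150.8 132.3 165.7]]
```

View pics/v3.png

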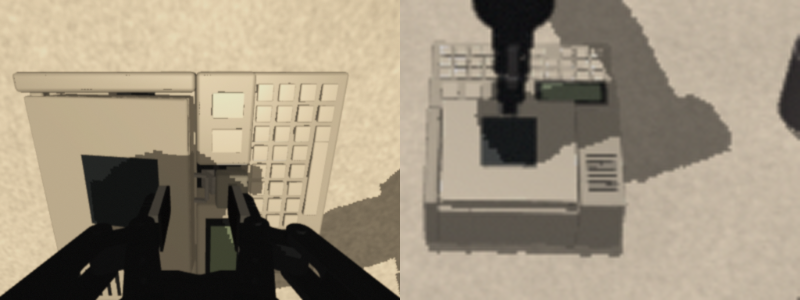

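The cover is free and rests on the finger, standing a little open (force 1.8 N up). I'll follow it along its arc.

Call:
{"fn": "servo_tool", "kwargs": {"commands": [[[141,0,-0.0032,-0.0085,0,0,0],[141,0,-0.004,-0.0081,0,0,0],[141,0,-0.0048,-0.0077,0,0,0],[141,0,-0.0056,-0.0072,0,0,0],[141,0,-0.0063,-0.0066,0,0,0],[141,0,-0.0069,-0.0059,0,0,0],[141,0,-0.0074,-0.0052,0,0,0]]]}}

```text
clock: 6.52
position: [539.8, 59.6, 139.6]
ee_rot: [0.72, -0.694, 0.0, -0.001]
contact_force: [0.5, 0.2, 0.9]
gripper_width: 38.2
grasp_force: 0.7
```

```bash
python3 - <<'E'
from h import *
from bench import arm,cams
s=arm.read_state(); delta(s,None,0); print(s["wrist_torque"])
d=cams.get_image("wrist"); np.savez("pics/w4.npz",**d)
E
```

```text
pos [539.8  59.6 139.6] yaw -87.88 tilt [0.0014 0.0004] w 38.2 F [0.5 0.2 0.9] t 6.52
[ 0.00702657 -0.27105907  0.00136122]
```

Still in contact. Continuing to the stop, then a bit past it.

Call:
{"fn": "servo_tool", "kwargs": {"commands": [[[141,0,-0.0079,-0.0044,0,0,0],[141,0,-0.0083,-0.0036,0,0,0],[141,0,-0.0086,-0.0028,0,0,0],[141,0,-0.0089,-0.0019,0,0,0],[141,0,-0.009,-0.001,0,0,0],[141,0,-0.009,0,0,0,0]]]}}

```text
clock: 7.07
position: [591.6, 61.5, 152.4]
ee_rot: [0.72, -0.694, 0.0, -0.0]
contact_force: [1.7, 0.5, 1.7]
gripper_width: 37.8
grasp_force: 0.8
```

Call:
{"fn": "servo_tool", "kwargs": {"commands": [[[141,0,-0.008,0.0005,0,0,0],[141,0,-0.007,0.0005,0,0,0],[141,0,-0.006,0,0,0,0],[141,0,-0.005,0,0,0,0],[141,0,-0.004,0,0,0,0],[141,0,0,0,0,0,0]]]}}

```text
clock: 7.57
position: [620.3, 62.3, 150.6]
ee_rot: [0.72, -0.694, -0.0, 0.001]
contact_force: [0.2, 0.5, 0.6]
gripper_width: 38.2
grasp_force: 0.0
```

```bash
python3 - <<'E'
from h import *
from bench import arm,cams
s=arm.read_state(); delta(s,None,0); print(s["wrist_torque"])
d=cams.get_image("wrist"); np.savez("pics/w5.npz",**d)
s=cams.get_image("scene"); np.savez("pics/s5.npz",**s)
a=cv2.resize(d["frame"],(400,300)); b=cv2.resize(s["frame"][120:255,225:405],(400,300),interpolation=cv2.INTER_CUBIC)
cv2.imwrite("pics/v5.png",np.hstack([a,b]))
E
```

```text
pos [620.3  62.3 150.6] yaw -87.89 tilt [-0.0016 -0.0005] w 38.2 F [0.2 0.5 0.6] t 7.57
[-0.01448053  0.0250937  -0.00506143]
```

View pics/v5.png

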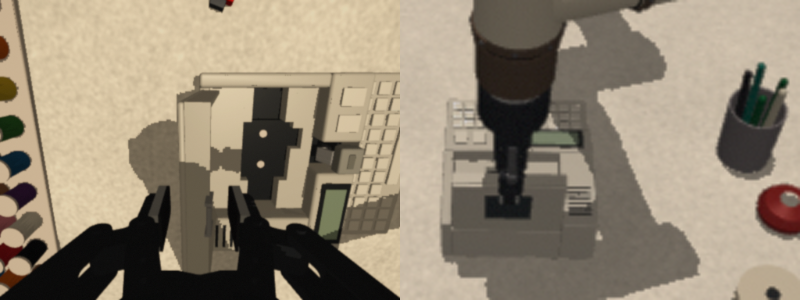

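The cover stands fully open between the fingers, edge at about (190,95) in the left half, with the bay exposed. I'll lift, turn and go over the cassette.

Call:
{"fn": "servo_tool", "kwargs": {"commands": [[[141,0,0,-0.02,0,0,0],[141,0,0,-0.03,0,0,0],[141,0,0,-0.03,0,0,0],[0,0,0,0,0,0,-7],[0,0,0,0,0,0,-7],[0,0,0,0,0,0,-7],[0,0,0,0,0,0,-7],[0,0,0,0,0,0,-7],[0,0,0,0,0,0,-7],[0,0,0,0,0,0,-7]]]}}

```text
clock: 8.5
position: [619.6, 62.4, 231.3]
ee_rot: [0.944, -0.33, -0.0, 0.0]
contact_force: [0.0, -0.2, 0.7]
gripper_width: 85.4
grasp_force: 0.0
```

Call:
{"fn": "servo_tool", "kwargs": {"commands": [[[0,0,0,0,0,0,-7],[0,0,0,0,0,0,-7],[0,0,0,0,0,0,-7],[0,0,0,0,0,0,-7],[0,0,0,0,0,0,-7],[0,0,0,0,0,0,-6.5],[0,-0.0134,0.034,0,0,0,0],[0,-0.0134,0.034,0,0,0,0],[0,-0.0134,0.034,0,0,0,0],[0,-0.0134,0.034,0,0,0,0]]]}}

```text
clock: 9.33
position: [571.6, -76.8, 231.3]
ee_rot: [1.0, 0.023, -0.0, -0.0]
contact_force: [0.9, -0.3, 0.8]
gripper_width: 85.4
grasp_force: 0.0
```

Call:
{"fn": "servo_tool", "kwargs": {"commands": [[[0,-0.0134,0.034,0.015,0,0,0],[0,-0.0134,0.034,0.015,0,0,0],[0,-0.0134,0.034,0.015,0,0,0],[0,-0.0134,0.034,0.015,0,0,0],[0,0,0,0,0,0,0],[0,0,0,0,0,0,0]]]}}

```text
clock: 9.83
position: [523.7, -215.6, 170.3]
ee_rot: [1.0, 0.021, -0.001, -0.0]
contact_force: [0.9, 0.8, 0.3]
gripper_width: 84.9
grasp_force: 0.0
```

```bash
python3 - <<'E'
from h import *
from bench import arm,cams
s=arm.read_state(); delta(s,(526,-214.5,50),2.6); print(s["joints"].round(2))
d=cams.get_image("wrist"); np.savez("pics/w6.npz",**d)
t=cams.get_image("top"); np.savez("pics/t6.npz",**t)
o=(499.6,74,.032)
f=d["frame"].copy()
w5=load("w5"); g=w5["frame"]
print("pred cass",proj(d,(526,-214.5,18)),"pred bay corners w5",[np.round(proj(w5,mw((50+a*25.5,-15+b*32.5,54),o)),1).tolist() for a,b in((1,1),(1,-1),(-1,-1),(-1,1))])
u,v=map(int,proj(d,(526,-214.5,18))); u0=min(max(u-65,0),512-130); v0=min(max(v-49,0),384-98)
print(u0,v0)
A=cv2.resize(f[v0:v0+98,u0:u0+130],(800,600),interpolation=cv2.INTER_CUBIC)
B=g[130:280,260:400]
crop(f,u0,v0,130,98,3,"pics/a.png"); a=cv2.resize(f[v0:v0+98,u0:u0+130],(395,298),interpolation=cv2.INTER_CUBIC)
b=cv2.resize(g[85:285,225:425],(400,400),interpolation=cv2.INTER_CUBIC)
C=np.zeros((600,800,3),np.uint8); C[:400,:400]=cv2.resize(f[v0:v0+98,u0:u0+130],(520,392),interpolation=cv2.INTER_CUBIC)[:,60:460].repeat(1,0)[:392].tolist()+[[[0]*3]*400]*8; C[:400,400:]=b
tt=t["frame"][140:225,195:285]; C[400:,:212]=cv2.resize(tt,(212,200))
C[400:,250:517]=cv2.resize(f,(267,200))
cv2.imwrite("pics/v6.png",C)
E
```

```text
pos [ 523.7 -215.6  170.3] yaw 2.42 tilt [-0.0026  0.0004] w 84.9 F [0.9 0.8 0.3] t 9.83
shift mm [  2.6  -0.9 120.3] turn deg [-0.03  0.15 -0.18]
[-0.1   0.34 -0.23 -0.   -1.01  1.72]
pred cass (np.float64(254.02109557981973), np.float64(174.40703970859497)) pred bay corners w5 [[306.7, 230.3], [311.5, 155.3], [375.8, 155.6], [366.1, 230.5]]
189 125
```

View pics/v6.png

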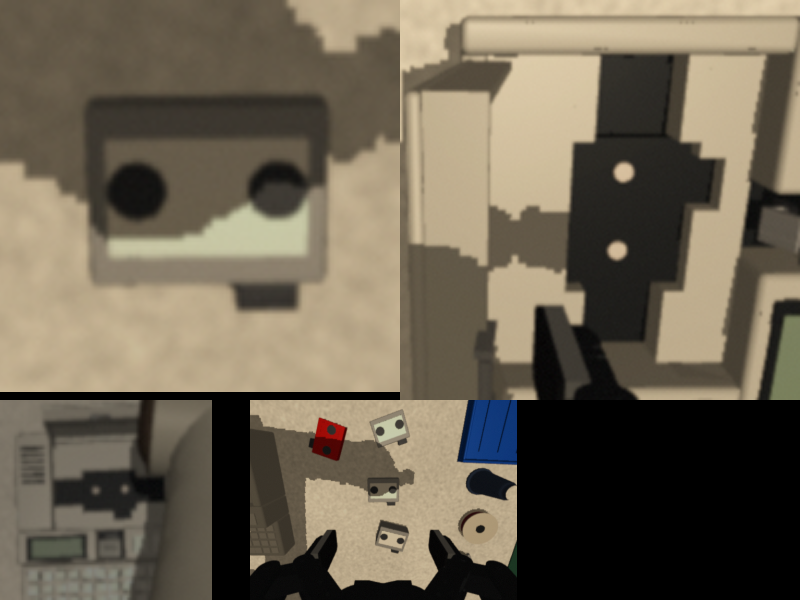

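The composite shows the middle cassette in the wrist view, with its hubs at panel (136,191) and (277,190) and its nose toward the robot. The bay is at panel (573..702, 141..291), which agrees with the predicted rim corners within about 2 px. Two light pegs stand at (624,172) and (617,250).

```bash
python3 - <<'E'
from h import *
w=load("w6"); g=lambda u,v:(204+u/4,125+v/4)
for n,p in dict(h1=(136,191),h2=(277,190),fl=(92,283),fr=(325,283),bl0=(88,98)).items(): print(n,ray(w,*g(*p),18).round(1))
print("nose",ray(w,*g(266,309),8).round(1),ray(w,*g(266,309),14).round(1))
print("back edge z0",ray(w,*g(88,98),0).round(1),ray(w,*g(327,98),0).round(1))
w=load("w5"); g=lambda u,v:(225+(u-400)/2,85+v/2)
for z in (46,50,54): print("pegs",z,ray(w,*g(624,172),z).round(1),ray(w,*g(617,250),z).round(1))
print("rim",[ray(w,*g(*p),54).round(1).tolist() for p in((573,142),(565,289),(702,155),(682,290))])
print("bay pred",np.round(mw((50,-15,53),(499.6,74,.032)),1))
E
```

```text
h1 [ 527.  -198.5   18. ]
h2 [ 528.8 -233.5   18. ]
fl [ 502.4 -188.    18. ]
fr [ 505.  -247.2   18. ]
bl0 [ 549.7 -186.3   18. ]
nose [ 493.7 -233.4    8. ] [ 495.8 -232.9   14. ]
back edge z0 [ 546.5 -184.7    0. ] [ 549.1 -246.2    0. ]
pegs 46 [552.6  42.8  46. ] [551.4  77.5  46. ]
pegs 50 [553.7  41.9  50. ] [552.6  76.   50. ]
pegs 54 [554.9  40.9  54. ] [553.7  74.5  54. ]
rim [[576.5, 29.5, 54.0], [573.9, 93.2, 54.0], [524.6, 32.8, 54.0], [523.7, 91.8, 54.0]]
bay pred [550.1  60.6  53. ]
```

Cassette centre is about (526,-216) with yaw 2.6°. The bay is at (550,60.7) with yaw about 1.8°. Descending to grasp.

Call:
{"fn": "servo_tool", "kwargs": {"commands": [[[0,0.0023,0.0005,0.03,0,0,-0.2],[0,0,0,0.03,0,0,0],[0,0,0,0.03,0,0,0],[0,0,0,0.03,0,0,0],[0,0,0,0.022,0,0,0],[0,0,0,0.013,0,0,0],[0,0,0,0.006,0,0,0],[0,0,0,0.003,0,0,0],[0,0,0,0,0,0,0]]]}}

```text
clock: 10.68
position: [528.9, -213.8, 7.6]
ee_rot: [1.0, 0.025, 0.0, 0.0]
contact_force: [0.2, 0.3, -0.1]
gripper_width: 85.3
grasp_force: 0.0
```

```bash
python3 - <<'E'
from h import *
from bench import arm
delta(arm.read_state(),(526,-216,-1),2.6)
E
```

```text
pos [ 528.9 -213.8    7.6] yaw 2.92 tilt [ 0.0009 -0.0002] w 85.3 F [ 0.2  0.3 -0.1] t 10.68
shift mm [-3.   2.   8.6] turn deg [ 0.02 -0.05  0.32]
```

Call:
{"fn": "servo_tool", "kwargs": {"commands": [[[0,-0.003,0.002,0.004,0,0,0.3],[0,0,0,0.0045,0,0,0],[0,0,0,0,0,0,0],[60,0,0,0,0,0,0],[140,0,0,0,0,0,0],[140,0,0,0,0,0,0],[140,0,0,0,0,0,0],[140,0,0,0,0,0,0],[140,0,0,0,0,0,0]]]}}

```text
clock: 11.43
position: [525.8, -216.8, -0.5]
ee_rot: [1.0, 0.022, 0.001, 0.0]
contact_force: [0.3, -0.0, 6.0]
gripper_width: 59.0
grasp_force: 66.1
```

```bash
python3 - <<'E'
from h import *
from bench import arm
delta(arm.read_state(),(526,-216,-1),2.6)
E
```

```text
pos [ 5.258e+02 -2.168e+02 -5.000e-01] yaw 2.54 tilt [ 0.0016 -0.0005] w 59.0 F [ 0.3 -0.   6. ] t 11.43
shift mm [ 0.3 -0.8  0.5] turn deg [ 0.03 -0.09 -0.06]
```

Gripped (opening 59 mm, 66 N). I'll lift and carry it to a hover just in front of the bay, for a check look in the placing orientation.

Call:
{"fn": "servo_tool", "kwargs": {"commands": [[[140,0,0,-0.01,0,0,0],[140,0,0,-0.03,0,0,0],[140,0,0,-0.03,0,0,0],[140,0,0,-0.03,0,0,0],[140,0,0,-0.03,0,0,0],[140,0,0,-0.02,0,0,0],[140,-0.003,-0.035,0,0,0,0],[140,-0.003,-0.035,0,0,0,0],[140,-0.003,-0.035,0,0,0,0],[140,-0.003,-0.035,0,0,0,0]]]}}

```text
clock: 12.27
position: [505.9, -76.2, 148.9]
ee_rot: [1.0, 0.021, -0.0, -0.0]
contact_force: [0.2, 0.3, -0.4]
gripper_width: 57.8
grasp_force: 65.4
```

Call:
{"fn": "servo_tool", "kwargs": {"commands": [[[140,-0.003,-0.035,0,0,0,0],[140,-0.003,-0.035,0,0,0,0],[140,-0.003,-0.035,0,0,0,0],[140,-0.003,-0.035,0,0,0,0.7],[140,0,0,0,0,0,0],[140,0,0,0,0,0,0],[140,0,0,0,0,0,0]]]}}

```text
clock: 12.85
position: [488.3, 62.0, 148.7]
ee_rot: [1.0, 0.016, -0.0, 0.0]
contact_force: [0.2, -0.1, -1.3]
gripper_width: 58.7
grasp_force: 65.4
```

```bash
python3 - <<'E'
from h import *
from bench import arm,cams
s=arm.read_state(); delta(s,(550.1,60.7,60),1.83)
d=cams.get_image("wrist"); np.savez("pics/w7.npz",**d)
o=(499.6,74,.032)
print([np.round(proj(d,mw((50+a*25.5,-15+b*32.5,54),o)),1).tolist() for a,b in((1,1),(1,-1),(-1,-1),(-1,1))])
p=s["position"]; print("cass top front",[np.round(proj(d,(p[0]+a,p[1]+b,p[2]+18.5)),1).tolist() for a,b in((23,30),(23,-30),(-23,-30),(-23,30))])
C=np.zeros((600,800,3),np.uint8); f=d["frame"]
u,v=map(int,proj(d,mw((40,-15,54),o))); u0=u-65; v0=max(v-65,0); print("crop",u0,v0)
C=np.zeros((560,800,3),np.uint8); C[:520,:520]=cv2.resize(f[v0:v0+130,u0:u0+130],(520,520),interpolation=cv2.INTER_CUBIC)
C[:210,520:]=cv2.resize(f,(280,210)); cv2.imwrite("pics/v7.png",C)
E
```

```text
pos [488.3  62.  148.7] yaw 1.86 tilt [-0.0007 -0.0001] w 58.7 F [ 0.2 -0.1 -1.3] t 12.85
shift mm [61.8  3.2 88.7] turn deg [0.01 0.04 0.03]
[[215.4, 82.0], [304.3, 82.2], [301.0, 151.4], [217.9, 151.3]]
cass top front [[189.6, 225.1], [324.9, 229.2], [315.1, 314.9], [192.6, 311.5]]
crop 194 66
```

View pics/v7.png

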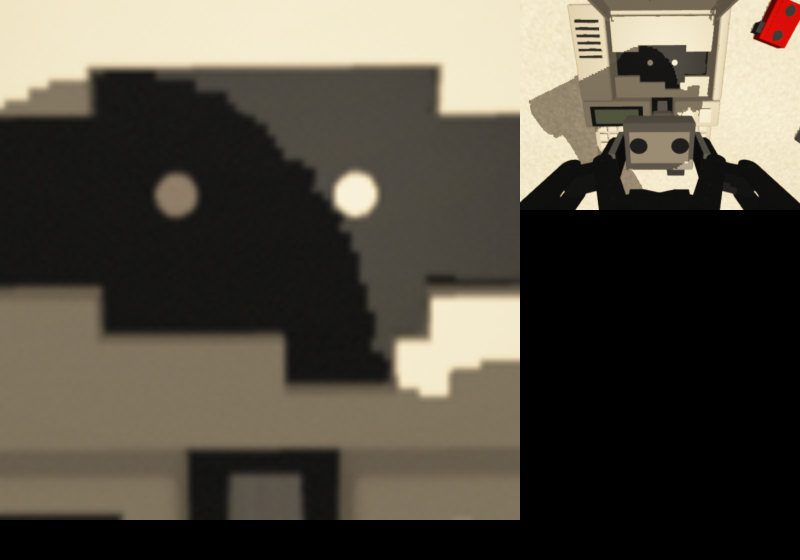

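The crop shows the bay's back rim at v≈67 (u 90..440), its front edge at v≈335, and the pegs at (176,195) and (356,194). The cassette is held square, hubs at about (216,267) and (291,267) in the full image. I'll compare hubs with pegs numerically.

```bash
python3 - <<'E'
from h import *
d=load("w7"); g=cv2.cvtColor(d["frame"],cv2.COLOR_BGR2GRAY)
def cen(u,v,r):
    p=g[v-r:v+r+1,u-r:u+r+1].astype(np.uint8)
    _,m=cv2.threshold(p,0,255,cv2.THRESH_BINARY_INV+cv2.THRESH_OTSU)
    n,l,st,c=cv2.connectedComponentsWithStats(m); k=l[r,r]; return c[k]+[u-r,v-r],st[k][4],k
h=[cen(216,267,16),cen(291,267,16)]; print(h)
P=np.array([[488.3,62.,0]])
hr=np.array([ray(d,*c[0],167.2) for c in h]); hm=hr.mean(0); print("hubs",hr.round(1),"hub-TCP",(hm-[488.3,62,0]).round(1))
for z in (48,53):
    p=np.array([ray(d,194+u/4,66+v/4,z) for u,v in((176,195),(356,194))]); print(z,p.round(1),"TCP target",(p.mean(0)-hm+[488.3,62,0]).round(1), "pegdist",np.linalg.norm(p[0]-p[1]),"hubdist",np.linalg.norm(hr[0]-hr[1]))
E
```

```text
[(array([216.37078652, 266.74719101]), np.int32(712), np.int32(1)), (array([292.26420455, 266.51704545]), np.int32(704), np.int32(1))]
hubs [[490.6  80.2 167.2]
 [491.9  45.1 167.2]] hub-TCP [  3.    0.7 167.2]
48 [[551.4  77.3  48. ]
 [552.8  42.5  48. ]] TCP target [ 549.1   59.3 -119.2] pegdist 34.79424113316177 hubdist 35.17189151831192
53 [[551.8  77.1  53. ]
 [553.1  43.   53. ]] TCP target [ 549.4   59.4 -114.2] pegdist 34.07915942273501 hubdist 35.17189151831192
```

Call:
{"fn": "servo_tool", "kwargs": {"commands": [[[140,0.0155,0.0011,0,0,0,0],[140,0.0155,0.0011,0,0,0,0],[140,0.015,0.001,0,0,0,0],[140,0.015,0.001,0,0,0,0],[140,0,0,0.02,0,0,0],[140,0,0,0.02,0,0,0],[140,0,0,0.02,0,0,0],[140,0,0,0.016,0,0,0],[140,0,0,0.01,0,0,0],[140,0,0,0,0,0,0]]]}}

```text
clock: 13.73
position: [548.3, 57.9, 60.4]
ee_rot: [1.0, 0.015, -0.003, 0.001]
contact_force: [0.0, -0.4, 0.3]
gripper_width: 58.4
grasp_force: 65.4
```

```bash
python3 - <<'E'
from h import *
from bench import arm,cams
s=arm.read_state(); delta(s,(549.4,59.7,60),1.83)
E
```

```text
pos [548.3  57.9  60.4] yaw 1.68 tilt [-0.0051 -0.0017] w 58.4 F [ 0.  -0.4  0.3] t 13.73
shift mm [ 1.1 -1.7  0.4] turn deg [ 0.09  0.29 -0.15]
```

Call:
{"fn": "servo_tool", "kwargs": {"commands": [[[140,0.0011,-0.0017,0,0,0,-0.1],[140,0,0,0,0,0,0],[140,0,0,0.002,0,0,0],[140,0,0,0.002,0,0,0],[140,0,0,0.001,0,0,0],[140,0,0,0,0,0,0]]]}}

```text
clock: 14.23
position: [550.8, 61.6, 57.8]
ee_rot: [1.0, 0.017, 0.0, -0.0]
contact_force: [-0.2, 0.4, -0.5]
gripper_width: 58.5
grasp_force: 65.4
```

```bash
python3 - <<'E'
from h import *
from bench import arm,cams
s=arm.read_state(); delta(s,(549.4,59.7,43.5),1.83)
E
```

```text
pos [550.8  61.6  57.8] yaw 1.93 tilt [0.0001 0.0001] w 58.5 F [-0.2  0.4 -0.5] t 14.23
shift mm [-1.5  1.8 14.3] turn deg [-0.01 -0.01  0.1 ]
```

Call:
{"fn": "servo_tool", "kwargs": {"commands": [[[140,-0.0014,0.0018,0,0,0,0.1],[140,0,0,0,0,0,0],[140,0,0,0,0,0,0],[140,0,0,0.002,0,0,0],[140,0,0,0.002,0,0,0],[140,0,0,0.001,0,0,0],[140,0,0,0,0,0,0]]]}}

```text
clock: 14.82
position: [549.3, 59.6, 52.3]
ee_rot: [1.0, 0.016, -0.0, 0.0]
contact_force: [0.2, 0.4, -0.8]
gripper_width: 58.7
grasp_force: 65.4
```

```bash
python3 - <<'E'
from h import *
from bench import arm,cams
s=arm.read_state(); delta(s,(549.4,59.7,43.5),1.83)
E
```

```text
pos [549.3  59.6  52.3] yaw 1.82 tilt [-0.0008 -0.0003] w 58.7 F [ 0.2  0.4 -0.8] t 14.82
shift mm [ 0.1 -0.1  8.8] turn deg [ 0.02  0.05 -0.01]
```

Bottom is just below the rim with no contact. Down in small steps.

Call:
{"fn": "servo_tool", "kwargs": {"commands": [[[140,0,0,0.001,0,0,0],[140,0,0,0.001,0,0,0],[140,0,0,0.001,0,0,0],[140,0,0,0,0,0,0]]]}}

```text
clock: 15.15
position: [549.5, 59.6, 49.5]
ee_rot: [1.0, 0.016, -0.0, 0.0]
contact_force: [0.1, -0.5, -0.2]
gripper_width: 58.2
grasp_force: 65.4
```

Call:
{"fn": "servo_tool", "kwargs": {"commands": [[[140,0,0,0.001,0,0,0],[140,0,0,0.001,0,0,0],[140,0,0,0,0,0,0]]]}}

```text
clock: 15.4
position: [549.4, 59.6, 47.5]
ee_rot: [1.0, 0.016, -0.0, 0.0]
contact_force: [-0.2, 0.2, -0.6]
gripper_width: 58.6
grasp_force: 65.4
```

Call:
{"fn": "servo_tool", "kwargs": {"commands": [[[140,0,0,0.001,0,0,0],[140,0,0,0.001,0,0,0],[140,0,0,0,0,0,0]]]}}

```text
clock: 15.65
position: [549.4, 59.6, 45.5]
ee_rot: [1.0, 0.016, -0.0, 0.0]
contact_force: [0.9, 0.6, -1.2]
gripper_width: 58.6
grasp_force: 65.4
```

Call:
{"fn": "servo_tool", "kwargs": {"commands": [[[140,0,0,0.001,0,0,0],[140,0,0,0.0005,0,0,0],[140,0,0,0,0,0,0]]]}}

```text
clock: 15.9
position: [549.5, 59.6, 44.1]
ee_rot: [1.0, 0.016, -0.0, 0.0]
contact_force: [0.5, -0.6, -0.4]
gripper_width: 58.1
grasp_force: 65.4
```

Call:
{"fn": "servo_tool", "kwargs": {"commands": [[[140,0,0,0.0005,0,0,0],[140,0,0,0,0,0,0]]]}}

```text
clock: 16.07
position: [549.5, 59.6, 43.7]
ee_rot: [1.0, 0.016, -0.0, 0.0]
contact_force: [-0.6, 0.8, 0.2]
gripper_width: 58.0
grasp_force: 65.4
```

Call:
{"fn": "servo_tool", "kwargs": {"commands": [[[140,0,0,0.0005,0,0,0],[140,0,0,0,0,0,0]]]}}

```text
clock: 16.23
position: [549.6, 59.6, 43.5]
ee_rot: [1.0, 0.016, 0.0, 0.0]
contact_force: [-1.3, 0.5, 1.8]
gripper_width: 58.6
grasp_force: 65.7
```

Call:
{"fn": "servo_tool", "kwargs": {"commands": [[[70,0,0,0,0,0,0],[40,0,0,0,0,0,0],[25,0,0,0,0,0,0],[25,0,0,0,0,0,0],[25,0,0,0,0,0,0],[25,0,0,0,0,0,0],[25,0,0,0,0,0,0]]]}}

```text
clock: 16.82
position: [549.6, 59.7, 43.2]
ee_rot: [1.0, 0.016, -0.0, 0.0]
contact_force: [0.5, 1.4, -0.3]
gripper_width: 77.1
grasp_force: 0.0
```

Call:
{"fn": "servo_tool", "kwargs": {"commands": [[[25,0,0,-0.01,0,0,0],[25,0,0,-0.02,0,0,0],[25,0,0,-0.03,0,0,0],[25,0,0,-0.03,0,0,0],[25,-0.015,0,-0.015,0,0,0],[25,-0.02,0,0,0,0,0],[25,-0.02,0,0,0,0,0],[25,-0.005,0,0,0,0,0],[25,0,0,0,0,0,0],[25,0,0,0,0,0,0]]]}}

```text
clock: 17.65
position: [490.3, 57.9, 149.0]
ee_rot: [1.0, 0.016, 0.001, -0.0]
contact_force: [1.0, -0.6, -0.3]
gripper_width: 76.8
grasp_force: 0.0
```

```bash
python3 - <<'E'
from h import *
from bench import arm,cams
s=arm.read_state(); delta(s,None,0)
d=cams.get_image("wrist"); np.savez("pics/w8.npz",**d)
o=(499.6,74,.032); g=cv2.cvtColor(d["frame"],cv2.COLOR_BGR2GRAY)
# expected hub pixels: local (+2.3, +-17.5, 62)
pr=[np.array(proj(d,mw((52.3,-15+b,62),o))) for b in(17.5,-17.5)]; print("pred hubs",np.round(pr,1).tolist())
for p in pr:
    u,v=p.round().astype(int); r=14; q=g[v-r:v+r+1,u-r:u+r+1]
    print(q[::2,::2])
E
```

```text
pos [490.3  57.9 149. ] yaw 1.86 tilt [0.0018 0.0003] w 76.8 F [ 1.  -0.6 -0.3] t 17.65
pred hubs [[230.4, 118.4], [278.2, 118.5]]
[[ 73  72  97 117 116 117 117 117 117 117 117 117 117 117 116]
 [ 72  72  95 118 118 116 115 115 115 115 117 119 117 116 117]
 [ 71  72  89 116 114  99  69  60  60  82 108 117 116 116 117]
 [ 70  72  88 112  74  38  27  27  27  28  49 100 117 116 117]
 [ 70  71  86  83  28  25  27  26  27  24  26  45 108 116 117]
 [ 72  72  74  44  25  26  25  25  25  26  27  27  75 115 115]
 [ 70  72  63  30  24  25  26  25  25  26  26  26  48 110 115]
 [ 70  71  63  26  26  25  25  25  26  26  26  24  41 108 117]
 [ 70  72  67  32  24  26  25  25  26  25  25  25  47 111 116]
 [ 70  71  78  57  25  25  25  26  26  26  26  25  64 115 117]
 [ 70  70  82  96  34  25  24  25  26  25  24  37 101 116 116]
 [ 70  71  79 110  81  43  28  27  27  29  43  85 115 116 116]
 [ 68  71  76 111 114 103  75  64  65  79 104 114 117 116 115]
 [ 68  71  76 110 116 115 114 114 113 113 116 115 115 114 117]
 [ 65  71  76 110 115 114 115 116 115 115 115 115 115 115 115]]
[[174 228 229 228 228 2
[... 222 characters left out ...]
0 168]
 [115 116 115  85  41  71  80  82  81  81  80 107 201 176 168]
 [117 117 109  46  26  43  81  82  83  81  80  83 148 175 168]
 [116 116 103  32  26  42  80  80  81  81  81  81 106 165 169]
 [115 117 103  27  26  28  40  75  81  82  82  81  99 161 168]
 [116 116 103  29  25  26  26  62  78  80  81  81 108 167 168]
 [117 116 109  45  25  26  27  28  72  81  82  83 148 171 167]
 [116 116 115  82  33  26  25  27  73  81  83 128 201 167 169]
 [116 115 116 114  82  42  31  27  60  79 135 217 219 170 167]
 [116 116 115 115 114 105  78  68  72 139 201 227 217 165 168]
 [115 115 115 116 115 114 114 115 114 115 156 227 217 166 168]
 [116 115 115 115 114 116 115 115 114 116 155 227 216 162 168]]
```

The cassette's hubs lie exactly at their predicted seated pixels, so it is home. Next I'll shut the fingers, go over and behind the open cover, and settle there.

Call:
{"fn": "servo_tool", "kwargs": {"commands": [[[255,0,0,-0.03,0,0,0],[255,0,0,-0.04,0,0,0],[255,0.034,0,0,0,0,0],[255,0.034,0,0,0,0,0],[255,0.034,0,0,0,0,0],[255,0.034,0,0,0,0,0],[255,0.034,0,0,0,0,0],[255,0,0,0,0,0,0],[255,0,0,0,0,0,0],[255,0,0,0,0,0,0]]]}}

```text
clock: 18.53
position: [659.5, 62.9, 217.0]
ee_rot: [1.0, 0.016, -0.001, 0.0]
contact_force: [-1.2, 0.3, -0.0]
gripper_width: -0.2
grasp_force: 0.0
```

Call:
{"fn": "servo_tool", "kwargs": {"commands": [[[255,0,0,0.03,0,0,0],[255,0,0,0.025,0,0,0],[255,0,0,0.008,0,0,0],[255,0,0,0,0,0,0],[255,0,0,0,0,0,0]]]}}

```text
clock: 18.95
position: [659.7, 63.1, 156.4]
ee_rot: [1.0, 0.016, 0.001, 0.0]
contact_force: [1.1, -0.3, 1.1]
gripper_width: 0.1
grasp_force: 0.0
```

```bash
python3 - <<'E'
from h import *
from bench import arm,cams
s=arm.read_state(); delta(s,mw((145,-15,156),(499.6,74,.032)),1.83)
E
```

```text
pos [659.7  63.1 156.4] yaw 1.87 tilt [ 0.0013 -0.0005] w 0.1 F [ 1.1 -0.3  1.1] t 18.95
shift mm [-14.6  -1.    0.4] turn deg [ 0.03 -0.07  0.04]
```

Call:
{"fn": "servo_tool", "kwargs": {"commands": [[[255,-0.006,0,0,0,0,0],[255,-0.006,0,0,0,0,0],[255,-0.006,0,0,0,0,0],[255,-0.0093,0,-0.0018,0,0,0],[255,-0.0094,0,-0.0009,0,0,0],[255,-0.0095,0,0,0,0,0],[255,-0.0094,0,0.001,0,0,0],[255,-0.0093,0,0.0019,0,0,0],[255,-0.009,0,0.0028,0,0,0],[255,-0.0087,0,0.0037,0,0,0]]]}}

```text
clock: 19.78
position: [576.0, 60.3, 149.3]
ee_rot: [1.0, 0.016, 0.001, -0.0]
contact_force: [1.3, -0.8, 1.6]
gripper_width: 0.4
grasp_force: 0.7
```

```bash
python3 - <<'E'
from h import *
from bench import arm,cams
s=arm.read_state(); th=1.0
delta(s,mw((108-94*np.cos(th)+11*np.sin(th)+11,-15,64+94*np.sin(th)+11*np.cos(th)),(499.6,74,.032)),1.83); print(s["wrist_torque"])
E
```

```text
pos [576.   60.3 149.3] yaw 1.84 tilt [0.0013 0.0001] w 0.4 F [ 1.3 -0.8  1.6] t 19.78
shift mm [ 1.5 -1.1  0.3] turn deg [-0.   -0.07  0.01]
[-0.11729721 -0.25726986  0.06341155]
```

In contact and on the path. Continuing down the arc to about 0.1 rad.

Call:
{"fn": "servo_tool", "kwargs": {"commands": [[[255,-0.0075,0,0.0046,0,0,0],[255,-0.0076,0,0.0054,0,0,0],[255,-0.0072,0,0.0061,0,0,0],[255,-0.0066,0,0.0068,0,0,0],[255,-0.0059,0,0.0074,0,0,0],[255,-0.0051,0,0.008,0,0,0],[255,0,0,0,0,0,0]]]}}

```text
clock: 20.37
position: [534.7, 58.8, 108.1]
ee_rot: [1.0, 0.016, -0.002, 0.0]
contact_force: [-0.3, -0.4, 0.7]
gripper_width: 0.3
grasp_force: 0.7
```

```bash
python3 - <<'E'
from h import *
from bench import arm,cams
s=arm.read_state(); th=.4
delta(s,mw((108-94*np.cos(th)+11*np.sin(th)+11,-15,64+94*np.sin(th)+11*np.cos(th)),(499.6,74,.032)),1.83); print(s["wrist_torque"])
E
```

```text
pos [534.7  58.8 108.1] yaw 1.8 tilt [-0.0042 -0.0009] w 0.3 F [-0.3 -0.4  0.7] t 20.37
shift mm [ 2.1 -1.3 -2.6] turn deg [ 0.04  0.24 -0.03]
[-0.0259311   0.12202578 -0.06232111]
```

Call:
{"fn": "servo_tool", "kwargs": {"commands": [[[255,-0.0022,0,0.004,0,0,0],[255,-0.002,0,0.004,0,0,0],[255,-0.002,0,0.004,0,0,0],[255,-0.0018,0,0.004,0,0,0],[255,-0.0015,0,0.004,0,0,0],[255,-0.0015,0,0.004,0,0,0],[255,-0.001,0,0.003,0,0,0],[255,0,0,0,0,0,0],[255,0,0,0,0,0,0]]]}}

```text
clock: 21.12
position: [525.1, 59.0, 83.2]
ee_rot: [1.0, 0.016, 0.0, -0.0]
contact_force: [0.9, 0.3, 2.2]
gripper_width: 0.3
grasp_force: 0.8
```

```bash
python3 - <<'E'
from h import *
from bench import arm,cams
s=arm.read_state()
delta(s,mw((18,-15,75),(499.6,74,.032)),1.83); print(s["wrist_torque"])
E
```

```text
pos [525.1  59.   83.2] yaw 1.82 tilt [0.0001 0.0002] w 0.3 F [0.9 0.3 2.2] t 21.12
shift mm [-7.1 -0.8  8.2] turn deg [-0.01 -0.   -0.01]
[ 0.06326148 -0.35661377  0.04439722]
```

Call:
{"fn": "servo_tool", "kwargs": {"commands": [[[255,-0.002,0,0.002,0,0,0],[255,-0.002,0,0.002,0,0,0],[255,-0.001,0,0.001,0,0,0],[255,0,0,0.001,0,0,0],[255,0,0,0,0,0,0]]]}}

```text
clock: 21.53
position: [522.2, 59.4, 78.5]
ee_rot: [1.0, 0.016, 0.003, -0.001]
contact_force: [3.5, -0.4, 5.4]
gripper_width: -0.2
grasp_force: 2.6
```

Call:
{"fn": "servo_tool", "kwargs": {"commands": [[[255,0,0,0.001,0,0,0],[255,0,0,0,0,0,0]]]}}

```text
clock: 21.7
position: [520.6, 59.0, 76.6]
ee_rot: [1.0, 0.016, 0.001, -0.0]
contact_force: [0.6, 0.4, 2.6]
gripper_width: -0.0
grasp_force: 1.0
```

Call:
{"fn": "servo_tool", "kwargs": {"commands": [[[255,0,0,0.0005,0,0,0],[255,0,0,0,0,0,0]]]}}

```text
clock: 21.87
position: [518.8, 58.4, 75.0]
ee_rot: [1.0, 0.016, -0.001, 0.0]
contact_force: [-0.0, 0.6, 2.4]
gripper_width: -0.3
grasp_force: 0.8
```

Call:
{"fn": "servo_tool", "kwargs": {"commands": [[[255,0,0,0.0005,0,0,0],[255,0,0,0,0,0,0],[255,0,0,0,0,0,0]]]}}

```text
clock: 22.12
position: [518.9, 58.4, 74.7]
ee_rot: [1.0, 0.016, -0.001, 0.0]
contact_force: [-1.2, 0.8, 1.8]
gripper_width: 0.3
grasp_force: 0.9
```

Call:
{"fn": "servo_tool", "kwargs": {"commands": [[[255,0,0,0.0005,0,0,0],[255,0,0,0,0,0,0]]]}}

```text
clock: 22.28
position: [519.2, 58.4, 74.3]
ee_rot: [1.0, 0.016, -0.001, 0.0]
contact_force: [-1.3, -0.7, 1.7]
gripper_width: -0.2
grasp_force: 1.0
```

```bash
python3 - <<'E'
from h import *
from bench import arm
s=arm.read_state(); delta(s,mw((18,-15,75),(499.6,74,.032)),1.83); print(s["wrist_torque"])
E
```

```text
pos [519.2  58.4  74.3] yaw 1.81 tilt [-0.0019 -0.0007] w -0.2 F [-1.3 -0.7  1.7] t 22.28
shift mm [-1.1 -1.2 -0.7] turn deg [ 0.03  0.11 -0.02]
[-0.01014256  0.35644042  0.00760632]
```

Call:
{"fn": "servo_tool", "kwargs": {"commands": [[[255,0,0,0.0005,0,0,0],[255,0,0,0,0,0,0]]]}}

```text
clock: 22.45
position: [519.6, 58.4, 74.0]
ee_rot: [1.0, 0.016, -0.001, 0.0]
contact_force: [-1.9, 0.2, 2.3]
gripper_width: -0.1
grasp_force: 1.0
```

Call:
{"fn": "servo_tool", "kwargs": {"commands": [[[255,0,0,0.0005,0,0,0],[255,0,0,0,0,0,0]]]}}

```text
clock: 22.62
position: [519.8, 58.5, 73.8]
ee_rot: [1.0, 0.016, -0.0, 0.0]
contact_force: [-2.1, 0.4, 4.4]
gripper_width: 0.2
grasp_force: 1.8
```

Call:
{"fn": "servo_tool", "kwargs": {"commands": [[[255,0,0,0.0005,0,0,0],[255,0,0,0,0,0,0]]]}}

```text
clock: 22.78
position: [519.8, 58.5, 73.8]
ee_rot: [1.0, 0.016, -0.0, 0.0]
contact_force: [-2.5, -0.4, 6.3]
gripper_width: -0.2
grasp_force: 3.4
```

Force is now building (about 4 N/mm). Pressing on gently.

Call:
{"fn": "servo_tool", "kwargs": {"commands": [[[255,0,0,0.001,0,0,0],[255,0,0,0,0,0,0]]]}}

```text
clock: 22.95
position: [519.8, 58.5, 73.6]
ee_rot: [1.0, 0.016, -0.0, 0.0]
contact_force: [-5.7, -0.6, 12.3]
gripper_width: 0.1
grasp_force: 6.3
```

Call:
{"fn": "servo_tool", "kwargs": {"commands": [[[255,0,0,0.0007,0,0,0],[255,0,0,0,0,0,0]]]}}

```text
clock: 23.12
position: [519.9, 58.5, 73.6]
ee_rot: [1.0, 0.016, -0.0, 0.0]
contact_force: [-8.0, -0.1, 15.9]
gripper_width: 0.1
grasp_force: 8.2
```

Call:
{"fn": "servo_tool", "kwargs": {"commands": [[[255,0,0,0.0005,0,0,0],[255,0,0,0,0,0,0]]]}}

```text
clock: 23.28
position: [519.9, 58.5, 73.6]
ee_rot: [1.0, 0.016, 0.0, 0.0]
contact_force: [-8.0, -0.0, 19.3]
gripper_width: -0.2
grasp_force: 9.7
```

Call:
{"fn": "servo_tool", "kwargs": {"commands": [[[255,0,0,-0.0015,0,0,0],[255,0,0,-0.0015,0,0,0],[255,0,0,-0.001,0,0,0],[255,0,0,-0.001,0,0,0],[255,0,0,0,0,0,0]]]}}

```text
clock: 23.7
position: [520.5, 58.9, 75.9]
ee_rot: [1.0, 0.016, 0.0, -0.0]
contact_force: [0.8, -0.0, 0.7]
gripper_width: -0.2
grasp_force: 0.0
```

Call:
{"fn": "servo_tool", "kwargs": {"commands": [[[255,0,0,-0.0015,0,0,0],[255,0,0,-0.0015,0,0,0],[255,0,0,0,0,0,0],[255,0,0,0,0,0,0]]]}}

```text
clock: 24.03
position: [520.2, 58.8, 79.0]
ee_rot: [1.0, 0.016, 0.0, -0.0]
contact_force: [-0.6, -0.4, -0.0]
gripper_width: 0.1
grasp_force: 0.0
```

```bash
python3 - <<'E'
from h import *
from bench import arm
s=arm.read_state(); delta(s,None,0); print(s["wrist_torque"],s["grasp_force"])
E
```

```text
pos [520.2  58.8  79. ] yaw 1.82 tilt [0.0002 0.0001] w 0.1 F [-0.6 -0.4 -0. ] t 24.03
[ 0.01810196  0.01020926 -0.00222427] 0.0
```

No force while lifting, so the catch holds. I'll retreat and compare the cover with the first picture.

Call:
{"fn": "servo_tool", "kwargs": {"commands": [[[255,0,0,-0.01,0,0,0],[255,0,0,-0.03,0,0,0],[255,0,0,-0.03,0,0,0],[255,0,0,-0.03,0,0,0],[255,0,0.035,-0.02,0,0,0],[255,0,0.035,0,0,0,0],[255,0,0.035,0,0,0,0],[255,0,0.035,0,0,0,0],[255,0,0,0,0,0,0],[255,0,0,0,0,0,0]]]}}

```text
clock: 24.87
position: [524.3, -82.9, 199.6]
ee_rot: [1.0, 0.014, 0.0, -0.0]
contact_force: [0.2, 0.3, -0.5]
gripper_width: 0.1
grasp_force: 0.0
```

```bash
python3 - <<'E'
from h import *
from bench import arm,cams
s=arm.read_state(); delta(s,None,0)
a=load("scene")["frame"]; b=cams.get_image("scene")["frame"]
x=slice(240,325); y=slice(160,245)
for n,f in(("now",b),("t_open",load("s5")["frame"])):
    d=cv2.absdiff(a,f).max(2)[y,x]; print(n,"diff>40 frac",(d>40).mean().round(3),"left part",(d[:,:30]>40).mean().round(3))
g=lambda f:cv2.Canny(cv2.cvtColor(f,cv2.COLOR_BGR2GRAY),40,100)[y,x]>0
k=np.ones((3,3),np.uint8); A=g(a)
print("edge recall now",(cv2.dilate(g(b).astype(np.uint8),k)[A]).mean())
print("label rows/cols dark", [np.argwhere((cv2.cvtColor(f,6)[190:215,255:290]<70)).mean(0).round(1).tolist() for f in (a,b)])
E
```

```text
pos [524.3 -82.9 199.6] yaw 1.63 tilt [0.0006 0.0001] w 0.1 F [ 0.2  0.3 -0.5] t 24.87
now diff>40 frac 0.248 left part 0.226
t_open diff>40 frac 0.503 left part 0.314
edge recall now 0.8585055643879174
label rows/cols dark [[10.5, 17.5], [10.5, 17.5]]
```

```bash
python3 -c "
from bench import ticket; print(ticket.job_done())"
```

```text
the job is handed in; nothing more can be done
None
```

I opened the cover under control, laid the 18 mm cassette home in the bay, pressed the cover shut until the catch held it (about 19 N at most), and handed the job in at about 25 s; the hand-in gave no verdict.

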